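Walk a heavy box of sleeves under the inspection lamp

TASK

The heavy grey box full of metal sleeves has to go back under the inspection lamp: walk it there by slowly pushing its near face close to one corner and then the other, left corner first, then right, then left again and so on as needed, so that the box clearly swings past square, by about ten degrees or a little more, each time. Finish with it fully home, square and flat against the aluminium stop strip, between the lamp's posts, and let go of it. Do not tip or lift it, do not bump the lamp, and leave everything else on the bench where it is.

Things in the scene. Friction and masses are not known exactly. Their poses are not given: they have to be found in the camera images.
- box: heavy grey box of sleeves, about 2 kg, 110 mm deep (x), 180 wide (y), 75 tall, solid to the rim, loose, on four 6 mm rubber feet (x +-36, y +-42 mm). Pushed near one corner it swings about a point near the feet of the other side. Origin: centre of its underside; x points to its far face (towards the strip), y to its left. The near face (x = -55 mm) is upright, red-striped
- box_left (a point): left end (y = +90 mm) of the box's near face (x = -55 mm), 40 mm up. Pushed 16 mm inside of this end (or of the right one), the box turns 25 degrees for about 65 mm of push, and its middle gains about 35 mm; the slide takes 6 to 16 N
- box_right (a point): right end (y = -90 mm) of the box's near face (x = -55 mm), 40 mm up
- box_far (a point): middle of the box's far face (x = +55 mm), 40 mm up
- lamp: fixed inspection lamp: white light bar, underside 197 mm above the bench, top 230, 560 wide, x = -155 to -105 mm, on two 25 mm posts at y = +-260, x = -130, each with a foot plate 45 wide, 8 high, x = -145 to 15. Behind, along y, its aluminium stop strip, 500 long, 30 high, 20 thick. Origin: on the bench, middle of the strip's near face; x points away from the robot, square to the strip, y left
- strip_mid (a point): middle of the stop strip's near face, 15 mm up. With the box home against it, the box's near face is 110 mm before the strip, 45 mm in under the light bar's near edge: an upright gripper cannot follow it there; one tilted 30 to 45 degrees, fingers pointing forwards and down, can
- skew (a point): invisible measuring mark over the strip's middle; its x axis is the lamp's x axis turned 45 degrees to the left. Its angle to the box's x axis is 45 degrees with the box square, more with the left corner leading, less with the right leading
- sleeve_a: bystander: steel sleeve standing left of the box's way, 24 mm across, 40 mm tall; origin at its foot
- sleeve_b: bystander: brass sleeve standing right of the box's way, 24 mm across, 40 mm tall; origin at its foot
- foam_tray: bystander: white foam tray with sleeves in it, 130 x 200 mm, 35 mm tall; origin under its centre
- screwdriver: bystander: screwdriver lying on the bench, about 200 mm long
- blue_bin: bystander: blue bin, 160 x 110 mm, 75 mm tall; origin under its centre
- pen_cup: bystander: black cup, 70 mm across, 85 mm tall; origin under its centre

How it is judged:
By the outcome, as a careful person would: the job done as asked, in the order asked, and still so for the second after the job is handed in, with the robot touching nothing.
It also fails if it takes over 54 s, if anything falls off the work surface, if the arm or the gripper's body presses on something with over 40 N, if the wrist force passes 120 N, or if a joint passes its speed limit or range.

ROBOT

A 6-joint arm with a two-finger parallel gripper is mounted at the origin on the work surface. World frame = base frame: x ahead of the robot, y to its left, z up, the work surface at z = 0. Lengths are in m, angles in rad, forces in N, time in s.
With the tool pointing down it reaches from about 0.3 to 0.775 m from the base axis. Payload 14.6 kg.
Tool frame: the origin (TCP) lies midway between the tips of the shut fingers; the grasp point (between the pads) lies manip.pinch_z behind it (manip.pinch_z is the distance from the TCP to the grasp point, in m); z points along the fingers, y is the line along which they close (so a half turn about z gives the same grasp; the last joint's range is limited). The gripper opens to 94 mm and grips with 3 to 60 N. Pads are 16 mm wide; open, the fingers measure 119 mm over their backs; the gripper's body (75 mm by 177 mm) begins 78 mm behind the grasp point.
Start: joints at [1.138, 0.3, 1.521, -0, 1.321, -0.067], TCP at [0.197, 0.514, 0.205] pointing down, gripper open.
Joint ranges: [-3.03, 3.03], [-0.79, 2.21], [0.23, 2.52], [-1.04, 4.18], [0, 3.07], [-2.55, 2.55]. Speed limits (rad/s): [2.22, 2.22, 2.57, 3.14, 3.14, 3.14].

INTERFACE

Orientations are given as a unit quaternion [w, x, y, z].
In Python, from workcell import manip gives the robot as it stands. The module is installed in compiled form; this text tells all that it offers.
- The arm moves only by the shell command python3 -m inch 'ROWS' [OPENING] [FORCE]. ROWS is JSON, a list of rows, each a list of 4 numbers: the shift along the tool's x, y, z in mm, then the turn about the tool's z in degrees. In form: [[tx, ty, tz, turn], ...]. A call has 1 to 10 rows; each row shifts and turns the commanded pose from where the row before left it, along the tool's axes as they then stand; what a row does not reach is not made up. A row lasts 1/8 s, in which the tool goes at most 62.5 mm and 10.7 degrees, less where a joint would pass 70% of its speed; a pose out of reach is approached as far as the arm can. A call is refused whole if a number of a shift passes 62.5 or a number of a turn 10.7, either way. A call with a gripper value outside its range is refused whole. OPENING is the opening, from 0 (shut) to 1 (fully open), set as the call begins (- or left out, the last holds). The fingers move at their own pace and stop on an object; FORCE is the grip in N (left out, the last holds). Time passes only in rows, so rows that do not move let the fingers close. It gives the time, the measured TCP pose, the force, the opening and the grip force at its end, in the units of the state.
- manip.get_obs(): the state, without advancing time (a new reading comes with each control period).
- manip.grab_frame(name): name is "scene" or "top"; returns a dict with "image" (400x640x3 uint8, red, green, blue), "z_map" (400x640 float32, m along the optical axis (not along the pixel's ray), 0 where there is no reading), "mtx" (3x3 intrinsics, pixels), "cam_to_world" (4x4, takes a point from camera to world coordinates). Camera axes: x right, y up, looking along -z (the intrinsics and any distortion apply to the point x, -y, -z); pixel columns grow to the right and rows downward; lengths in m; the calibration is good to about 2 mm. A picture is of the moment at which its call begins.
- manip.close_job(): hands the job in; it is judged then, once.
Trained networks look in a picture, given as the dict that the camera call returned (one of the last four; its "shot" number tells which), for a name from the list of things; names that differ only in an ending like _2 or _b are one class to them, and where a whole thing is asked for, a point or a joint stands for the part that bears it (a point fixed in the world has none). Each returns a list of dicts, best first, with "confidence" (0 to 1); they miss things now and then, are a little off and sometimes report something else, mostly with a low value. They report only what shows in the picture. A call takes as long as a camera call.
- manip.find_in(label, picture): "rect" ([left, top, right, bottom] as shares, 0 to 1, of the picture: columns of its width, rows of its height, round what is visible of it).
- manip.tip_of(label, picture): "location" ([column, row] as shares, 0 to 1, of the picture: columns of its width, rows of its height: a listed point, or the origin of a listed thing).
The state is a dict: "clock": time; "joint_positions": joint angles; "joint_vel": joint speeds; "effort": joint torques, N m; "tool_pos": TCP position; "tcp_rot": TCP orientation; "force": force on the tool from outside, world axes, zero at the start; "ft_torque": the same for the moment, N m; "opening": finger opening in m; "grip_force": force on a finger pad.
Only numpy, scipy, OpenCV 4.12 (cv2) and the standard library are available. Lean on these libraries where they do the work, as an engineer would, in place of code of your own. Each camera call takes 0.05 s, during which the arm holds its last target. There are 200 camera calls.

## Working session

There is one attempt and no reset: what is moved stays moved. The work goes in short steps, Python scripts to look and compute and a shell command to move; the robot and the scene stay as the last step left them, time stands still between calls to the robot, and variables do not carry over. Pictures are saved under pics/ and viewed, at most 10 in all, crops included, and the job is handed in when it is done.

```bash
mkdir -p pics
cat > h.py <<'E'
import numpy as np, cv2
from workcell import manip
from scipy.spatial.transform import Rotation as R
def px2w(f,u,v,z=None):
    """pixel -> world; on plane z if given, else by depth map"""
    K=f["mtx"];T=f["cam_to_world"]
    d=np.array([(u-K[0,2])/K[0,0],-(v-K[1,2])/K[1,1],-1.])
    w=T[:3,:3]@d
    if z is None:
        s=f["z_map"][int(round(v)),int(round(u))]
    else: s=(z-T[2,3])/w[2]
    return T[:3,3]+s*w
def cloud(f):
    K=f["mtx"];T=f["cam_to_world"];Z=f["z_map"]
    v,u=np.mgrid[0:400,0:640]
    P=np.stack([(u-K[0,2])/K[0,0]*Z,-(v-K[1,2])/K[1,1]*Z,-Z],-1)
    W=P@T[:3,:3].T+T[:3,3]; W[Z==0]=np.nan
    return W
def save(f,n): cv2.imwrite("pics/"+n,f["image"][:,:,::-1])
E
python3 - <<'E'
from h import *
o=manip.get_obs(); print(o["clock"],o["tool_pos"],o["tcp_rot"],o["opening"],manip.pinch_z)
hts=dict(box_left=.04,box_right=.04,box_far=.04,box=0,lamp=0,strip_mid=.015,sleeve_a=0,sleeve_b=0,foam_tray=0,screwdriver=0.01,blue_bin=0,pen_cup=0,skew=.015)
for c in("scene","top"):
    f=manip.grab_frame(c); save(f,c+"0.png"); print(c,f["cam_to_world"][:3,3].round(3), (f["z_map"]>0).mean())
    np.save(c+".npy",cloud(f))
    for k,z in hts.items():
        for r in manip.tip_of(k,f)[:2]:
            u,v=np.array(r["location"])*[640,400]
            print(k,round(r["confidence"],2),round(u),round(v),px2w(f,u,v,z).round(3))
E
```

```text
0.0 [0.19662447 0.51336586 0.20490808] [-1.43493282e-04  1.81884749e-01  9.83319689e-01 -5.54016209e-04] 0.09391556054454003 0.0188
scene [ 1.207 -0.162  0.847] 0.99568359375
box_left 0.74 146 254 [ 0.608 -0.487  0.04 ]
box_left 0.6 301 232 [ 0.627 -0.09   0.04 ]
box_right 0.97 256 211 [ 0.53 -0.2   0.04]
box_right 0.26 447 146 [0.393 0.435 0.04 ]
box_far 0.56 301 227 [ 0.611 -0.087  0.04 ]
box 0.84 291 225 [ 0.569 -0.11   0.   ]
lamp 0.94 319 271 [ 0.731 -0.066  0.   ]
strip_mid 0.76 319 269 [ 0.733 -0.065  0.015]
sleeve_a 0.49 350 201 [0.52  0.077 0.   ]
sleeve_a 0.42 248 274 [ 0.698 -0.242  0.   ]
sleeve_b 0.49 350 201 [0.52  0.077 0.   ]
sleeve_b 0.42 248 274 [ 0.698 -0.242  0.   ]
foam_tray 0.61 449 145 [0.35  0.474 0.   ]
screwdriver 0.39 207 195 [ 0.41  -0.338  0.01 ]
blue_bin 0.59 146 254 [ 0.58  -0.503  0.   ]
blue_bin 0.43 319 274 [ 0.737 -0.067  0.   ]
pen_cup 0.82 469 186 [0.541 0.45  0.   ]
skew 0.82 317 264 [ 0.719 -0.066  0.015]
top [0.214 0.002 1.476] 0.9960390625
box_left 0.89 327 209 [ 0.485 -0.027  0.04 ]
box_right 0.58 371 199 [ 0.528 -0.184  0.04 ]
box_far 0.85 345 177 [ 0.608 -0.087  0.04 ]
box_far 0.16 326 210 [ 0.483 -0.021  0.04 ]
box 0.87 347 194 [ 0.553 -0.098  0.   ]
lamp 0.98 341 148 [ 0.732 -0.072  0.   ]
lamp 0.59 294 202 [0.516 0.095 0.   ]
strip_mid 0.75 342 148 [ 0.726 -0.073  0.015]
sleeve_a 0.41 297 201 [0.521 0.087 0.   ]
sleeve_a 0.38 455 191 [ 0.58 -0.5   0.  ]
sleeve_b 0.41 297 201 [0.521 0.087 0.   ]
sleeve_b 0.38 455 191 [ 0.58 -0.5   0.  ]
foam_tray 0.77 194 239 [0.364 0.45  0.   ]
screwdriver 0.78 415 234 [ 0.414 -0.346  0.01 ]
blue_bin 0.69 453 192 [ 0.577 -0.493  0.   ]
blue_bin 0.18 192 193 [0.534 0.474 0.   ]
skew 0.97 343 144 [ 0.742 -0.079  0.015]
skew 0.41 339 148 [ 0.725 -0.062  0.015]
```

View pics/scene0.png

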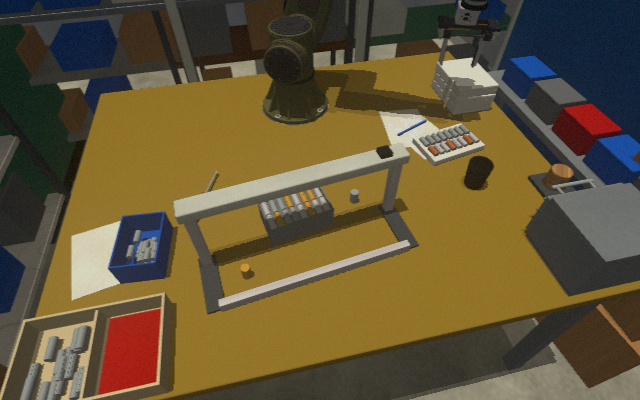

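View pics/top0.png

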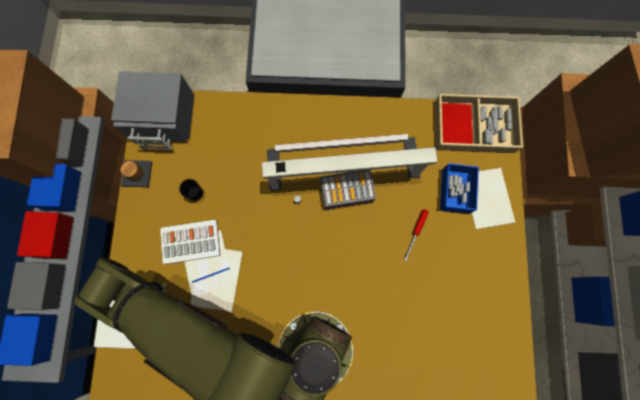

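```bash
cat >> h.py <<'E'
def boxfit(W,lamp_edge=None):
    """box top face from a cloud: min-area rectangle of points at 68-90 mm height"""
    m=(abs(W[...,2]-.079)<.010)&(W[...,0]>.4)&(W[...,0]<.8)&(W[...,1]>-.32)&(W[...,1]<.1)
    P=W[m][:,:2].astype(np.float32)*1000
    (c,s,a)=cv2.minAreaRect(P)
    return c,s,a,len(P),cv2.boxPoints((c,s,a))
E
python3 - <<'E'
from h import *
for c in("scene","top"):
    W=np.load(c+".npy"); print(c,boxfit(W))
    # bar
    m=(W[...,2]>.19)&(W[...,2]<.24)&(W[...,0]>.5); P=W[m]; 
    if len(P): print("bar",np.percentile(P,[1,50,99],axis=0).round(3), cv2.minAreaRect(P[:,:2].astype(np.float32)*1000))
    m=(abs(W[...,2]-.030)<.006)&(W[...,0]>.66)&(abs(W[...,1]+.07)<.23); P=W[m]
    print("strip",len(P),cv2.minAreaRect(P[:,:2].astype(np.float32)*1000), np.median(P[:,2]))
    for (x,y,n) in((.52,.08,'s1'),(.69,-.245,'s2')):
        m=(abs(W[...,0]-x)<.04)&(abs(W[...,1]-y)<.04)&(W[...,2]>.015)&(W[...,2]<.06);P=W[m]
        if len(P):print(n,P.mean(0).round(3),np.ptp(P,axis=0).round(3),P[:,2].max())
E
```

```text
scene ((565.170166015625, -91.5466537475586), (107.17072296142578, 181.07107543945312), 10.479320526123047, 1537, array([[ 496.0119  ,  -12.267334],
       [ 528.94525 , -190.31825 ],
       [ 634.3284  , -170.82597 ],
       [ 601.3951  ,    7.224945]], dtype=float32))
bar [[ 0.562 -0.356  0.203]
 [ 0.62  -0.118  0.23 ]
 [ 0.665  0.185  0.233]] ((607.8453369140625, -85.711181640625), (54.49424362182617, 557.9906005859375), 7.514262676239014)
strip 1536 ((718.4972534179688, -74.55009460449219), (79.11309051513672, 463.188720703125), 7.215033054351807) 0.03012597809966261
s1 [0.525 0.086 0.033] [0.024 0.023 0.028] 0.04400059088321462
s2 [ 0.706 -0.244  0.034] [0.023 0.024 0.029] 0.043945585234187234
top ((562.8394775390625, -96.69267272949219), (113.51969146728516, 180.79327392578125), 11.09890365600586, 1181, array([[ 489.73962  ,  -18.913229 ],
       [ 524.54285  , -196.32501  ],
       [ 635.93933  , -174.47212  ],
       [ 601.1361   ,    2.9396667]], dtype=float32))
bar [[ 0.554 -1.051  0.191]
 [ 0.626 -0.051  0.228]
 [ 1.036  0.995  0.239]] ((778.0143432617188, -2.7569580078125), (442.7931823730469, 2108.369384765625), 2.8510396480560303)
strip 642 ((745.9176025390625, -68.9569091796875), (23.421096801757812, 464.0482177734375), 7.402834892272949) 0.0299933946914569
s1 [0.52  0.083 0.037] [0.023 0.022 0.027] 0.047042948282903785
```

The scene view shows the box (centre about px 295,215) just before the lamp. A small sleeve stands at each side, at (354,196) and (246,271). The top view agrees. Lamp origin is about (0.737, -0.069) with yaw 7.45°. The box centre is about (0.564, -0.094) with yaw about 10.5°, so it starts about 3° right-leading.

Rows can't tilt the tool directly. I'll move out at the lamp's azimuth, high up, and see whether the arm tilts when it is asked to go beyond its reach.

```bash
python3 -m inch '[[0,0,-60,0],[0,0,-60,0],[-48,-29,0,0],[-48,-29,0,0],[-48,-29,0,0],[-48,-29,0,0],[-48,-29,0,0],[-48,-29,0,0],[-48,-29,0,0],[-48,-29,0,0]]' 0 20
python3 -m inch '[[-48,-29,0,0],[-48,-29,0,0],[0,0,0,-10],[0,0,0,-10],[0,0,0,-8.4],[0,0,0,0]]'
python3 -c "
from h import *
o=manip.get_obs();print(o['joint_positions']);print(R.from_quat(o['tcp_rot'],scalar_first=True).as_matrix().round(3))"
```

```text
clock: 2.65
tool_pos: [0.4732, 0.1579, 0.3256]
tcp_rot: [0.0, 0.182, 0.983, 0.0]
force: [0.8, 0.0, -0.4]
opening: 0.0008
grip_force: 0.0
clock: 3.4
tool_pos: [0.5412, 0.0711, 0.3254]
tcp_rot: [-0.0, -0.064, 0.998, -0.0]
force: [0.1, -0.1, -0.1]
opening: 0.0001
grip_force: 0.0
[ 6.34486124e-02  2.30535804e-01  1.33406305e+00 -3.53035171e-06
  1.57703659e+00 -1.63621563e+00]
[[-0.992 -0.129 -0.   ]
 [-0.129  0.992 -0.   ]
 [ 0.    -0.    -1.   ]]
```

```bash
python3 -m inch '[[-60,0,0,0],[-60,0,0,0],[-60,0,0,0],[-60,0,0,0],[-60,0,0,0],[-60,0,0,0]]'
python3 -c "
from h import *
o=manip.get_obs();print(o['joint_positions']);print(R.from_quat(o['tcp_rot'],scalar_first=True).as_matrix().round(3))"
```

```text
clock: 4.15
tool_pos: [0.795, 0.1039, 0.2936]
tcp_rot: [0.019, -0.063, 0.998, 0.001]
force: [1.6, 0.6, -0.3]
opening: 0.0004
grip_force: 0.0
[ 0.08358023  0.99319481  0.23629843  0.00230344  1.87475012 -1.61227945]
[[-0.991 -0.125  0.037]
 [-0.125  0.992  0.005]
 [-0.037  0.001 -0.999]]
```

```bash
python3 -m inch '[[-60,0,-30,0],[-60,0,-30,0],[-60,0,-30,0],[-60,0,-30,0]]'
python3 -c "
from h import *
o=manip.get_obs();print(o['joint_positions']);print(R.from_quat(o['tcp_rot'],scalar_first=True).as_matrix().round(3))"
```

```text
clock: 4.65
tool_pos: [0.815, 0.1065, 0.3451]
tcp_rot: [0.097, -0.064, 0.993, 0.006]
force: [0.9, 0.7, 0.0]
opening: 0.0005
grip_force: 0.0
[ 0.0823778   0.93393969  0.23538451  0.00919823  1.77867399 -1.61512501]
[[-0.973 -0.129  0.191]
 [-0.127  0.992  0.025]
 [-0.193 -0.    -0.981]]
```

```bash
python3 -m inch '[[-60,0,-20,0],[-60,0,-20,0],[-60,0,-20,0],[-60,0,-20,0],[-60,0,-20,0],[-60,0,-20,0]]'
python3 -c "
from h import *
o=manip.get_obs();print(o['joint_positions']);print(R.from_quat(o['tcp_rot'],scalar_first=True).as_matrix().round(3))"
```

```text
clock: 5.4
tool_pos: [0.8474, 0.1107, 0.4054]
tcp_rot: [0.203, -0.064, 0.977, 0.013]
force: [-0.1, -0.4, 0.3]
opening: 0.0003
grip_force: 0.0
[ 0.08082614  0.87728857  0.23554156  0.01959185  1.6187891  -1.61483893]
[[-0.909 -0.13   0.396]
 [-0.119  0.992  0.052]
 [-0.399  0.    -0.917]]
```

```bash
python3 -m inch '[[-60,0,0,0],[-60,0,0,0],[-60,0,0,0],[-60,0,0,0],[-60,0,0,0],[-60,0,0,0],[-60,0,0,0],[-60,0,0,0]]'
python3 -c "
from h import *
o=manip.get_obs();print(o['joint_positions']);print(R.from_quat(o['tcp_rot'],scalar_first=True).as_matrix().round(3))"
```

```text
clock: 6.4
tool_pos: [0.9096, 0.1188, 0.4497]
tcp_rot: [0.339, -0.061, 0.938, 0.022]
force: [0.5, 0.4, 1.1]
opening: 0.0002
grip_force: 0.0
[ 0.08067564  0.87170703  0.23555531  0.0322735   1.34097992 -1.61596864]
[[-0.762 -0.129  0.634]
 [-0.1    0.992  0.083]
 [-0.64  -0.    -0.769]]
```

```bash
cat >> h.py <<'E'
L0=np.array([.7365,-.069,0]); LY=np.radians(7.45)
LR=R.from_euler('z',LY).as_matrix()
def tolamp(p): return (LR.T@(np.asarray(p)-L0))*1000
def st(*targets_lamp):
    """state in lamp frame (mm) and tool-frame shift to lamp-frame targets"""
    o=manip.get_obs(); M=R.from_quat(o['tcp_rot'],scalar_first=True).as_matrix()
    print('t',round(o['clock'],2),'tcp lamp',tolamp(o['tool_pos']).round(1),'tilt',np.degrees(np.arccos(-M[2,2])).round(1),'F lamp',(LR.T@o['force']).round(1))
    for t in targets_lamp:
        d=LR@(np.array(t,float)-tolamp(o['tool_pos'])); print('to',t,(M.T@d).round(1))
E
python3 -m inch '[[46,0,-38.5,0],[46,-12,-38.5,0],[46,-12,-38.5,0],[46,-12,-38.5,0],[46,-12,-38.5,0],[46,-12,-38.5,0],[46,-12,-38.5,0],[46,-12,-38.5,0],[0,0,0,0]]'
python3 -c "
from h import *
for c in [(496,-31),(493,-15.6),(563.5,-94)]: print(tolamp([c[0]/1000,c[1]/1000,0]))
st((-275,70,150),(-275,70,35));print(manip.get_obs()['joint_positions'])"
```

```text
clock: 7.52
tool_pos: [0.5031, -0.0152, 0.4595]
tcp_rot: [0.341, -0.061, 0.938, 0.021]
force: [0.2, 0.3, 0.6]
opening: 0.0002
grip_force: 0.0
[-233.5426768    68.86267578    0.        ]
[-234.52057343   84.5216578     0.        ]
[-174.78112497   -2.35761646    0.        ]
t 7.53 tcp lamp [-224.5   83.6  459.5] tilt 40.0 F lamp [0.2 0.2 0.6]
to (-275, 70, 150) [237.5 -13.  204.8]
to (-275, 70, 35) [311.4 -12.7 292.9]
[-0.22181862 -0.27969258  1.6747517   0.24917655  1.09205173 -1.96198201]
```

```bash
python3 -m inch '[[39,-2,36.5,0],[39,-2,36.5,0],[39,-2,36.5,0],[39,-2,36.5,0],[39,-2,36.5,0],[39,-2,36.5,0],[39,-1,36.5,0],[0,0,0,0]]'
python3 -c "
from h import *
st((-275,70,32),(-240,70,32));print(manip.get_obs()['joint_positions'])"
```

```text
clock: 8.52
tool_pos: [0.4624, -0.0153, 0.1044]
tcp_rot: [0.322, -0.054, 0.945, 0.011]
force: [0.5, -0.5, 0.4]
opening: 0.0008
grip_force: 0.0
t 8.53 tcp lamp [-264.8   88.8  104.4] tilt 37.5 F lamp [ 0.4 -0.6  0.4]
to (-275, 70, 32) [ 52.  -18.   51.6]
to (-240, 70, 32) [ 24.3 -17.3  72.9]
[-0.22394935 -0.02702055  2.31933398  0.72692272  0.28864695 -2.55361409]
```

```bash
python3 -m inch '[[0,0,0,10.6],[0,0,0,10.6],[0,0,0,10.6],[0,0,0,10.6],[0,0,0,10.6],[0,0,0,10.6],[0,0,0,10.6],[0,0,0,10.6],[0,0,0,10.6]]'
python3 -m inch '[[0,0,0,10.6],[0,0,0,10.6],[0,0,0,10.6],[0,0,0,10.6],[0,0,0,10.6],[0,0,0,10.6],[0,0,0,10.6],[0,0,0,10.6],[0,0,0,0]]'
python3 -c "
from h import *
st((-265,70,32));print(manip.get_obs()['joint_positions'])
M=LR.T@R.from_quat(manip.get_obs()['tcp_rot'],scalar_first=True).as_matrix();print(M.round(3))"
```

```text
clock: 9.65
tool_pos: [0.4644, -0.0166, 0.1084]
tcp_rot: [0.211, 0.664, 0.674, 0.248]
force: [-0.8, -0.5, -0.1]
opening: 0.0003
grip_force: 0.0
clock: 10.78
tool_pos: [0.4641, -0.0166, 0.108]
tcp_rot: [-0.01, 0.944, 0.053, 0.325]
force: [-0.3, -0.4, 0.0]
opening: 0.0006
grip_force: 0.0
t 10.78 tcp lamp [-263.3   87.3  108. ] tilt 37.9 F lamp [-0.4 -0.3  0. ]
to (-265, 70, 32) [-47.9  16.2  59.3]
[-0.22649983 -0.03258177  2.3166806   0.72658308  0.29045583  0.59013617]
[[ 0.789 -0.023  0.614]
 [-0.009 -1.    -0.026]
 [ 0.614  0.015 -0.789]]
```

```bash
python3 -m inch '[[-16,5.4,20,0],[-16,5.4,20,0],[-16,5.4,20,0],[0,0,0,0]]'
python3 -c "
from h import *
st((-265,70,32),(-240,70,32));print(manip.get_obs()['joint_positions'])"
```

```text
clock: 11.28
tool_pos: [0.4645, -0.0286, 0.0446]
tcp_rot: [-0.014, 0.944, 0.055, 0.324]
force: [-0.6, 0.3, 1.8]
opening: 0.0005
grip_force: 0.0
t 11.28 tcp lamp [-264.4   75.3   44.6] tilt 37.9 F lamp [-0.5  0.4  1.8]
to (-265, 70, 32) [-8.1  5.2  9.7]
to (-240, 70, 32) [11.6  4.7 25. ]
[-0.27111541  0.15191107  2.34504591  1.49426901  0.22500977 -0.2357092 ]
```

```bash
python3 -m inch '[[2,2,8,0],[4,2,8,0],[5,1,7.5,0],[3,0,2.4,0],[3,0,2.4,0],[3,0,2.4,0],[3,0,2.4,0],[3,0,2.4,0],[3,0,2.4,0],[0,0,0,0]]'
cat > see.py <<'E'
from h import *
def box(top=True):
    for c in(("scene","top") if top else ("scene",)):
        f=manip.grab_frame(c);W=cloud(f)
        m=(abs(W[...,2]-.079)<.008)&(W[...,0]>.42)&(W[...,0]<.8)&(W[...,1]>-.3)&(W[...,1]<.13)
        n,lab,stt,_=cv2.connectedComponentsWithStats(m.astype(np.uint8))
        k=1+np.argmax(stt[1:,4]); P=W[lab==k]
        Q=((P-L0)@LR*1000)[:,:2].astype(np.float32)
        c_,s,a=cv2.minAreaRect(Q); a=a-90*round(a/90)
        # trimmed direct estimate of far edge line
        print(c,'centre',np.round(c_,1),'size',np.round(s,1),'skew',round(a,2),len(Q)); 
        b=cv2.boxPoints((c_,s,a if s[0]<s[1] else a)); 
        np.save(c+"q.npy",Q)
st()
box()
E
python3 see.py; python3 -c "
from h import *
print(manip.get_obs()['joint_positions'])"
```

```text
clock: 12.52
tool_pos: [0.5103, -0.0274, 0.0323]
tcp_rot: [-0.015, 0.944, 0.054, 0.324]
force: [-7.3, 4.7, 2.4]
opening: 0.0005
grip_force: 3.7
t 12.53 tcp lamp [-218.9   70.6   32.3] tilt 37.8 F lamp [-6.6  5.6  2.4]
scene centre [-164.    -6.5] size [180.5 112.7] skew -5.23 1537
top centre [-165.1  -10.5] size [180.5 106.7] skew -5.13 918
[-0.23339897  0.26915541  2.23537239  1.54877379  0.20367898 -0.25901769]
```

```bash
python3 -m inch '[[2.5,0,2,0],[2.5,0,2,0],[2.5,0,2,0],[2.5,0,2,0],[2.5,0,2,0],[0,0,0,0]]'
python3 see.py
```

```text
clock: 13.38
tool_pos: [0.5262, -0.0255, 0.0321]
tcp_rot: [-0.015, 0.944, 0.054, 0.324]
force: [-7.4, 6.4, 2.2]
opening: 0.0007
grip_force: 4.2
t 13.38 tcp lamp [-202.9   70.4   32.1] tilt 37.8 F lamp [-6.5  7.4  2.2]
scene centre [-157.   -11.6] size [179.5 114.8] skew -11.78 1600
top centre [-157.2  -15.5] size [180.5 110.2] skew -11.27 837
```

```bash
python3 -m inch '[[-12,0,-9,0],[-12,0,-9,0],[-12,0,-9,0],[0,34,0,0],[0,34,0,0],[0,34,0,0],[0,34,0,0],[0,0,0,0]]'
python3 -c "
from h import *
st((-240,-66,32),(-232,-66,32));print(manip.get_obs()['joint_positions'])
M=LR.T@R.from_quat(manip.get_obs()['tcp_rot'],scalar_first=True).as_matrix();print(M.round(3))"
```

```text
clock: 14.48
tool_pos: [0.4973, -0.1688, 0.0331]
tcp_rot: [-0.013, 0.944, 0.053, 0.324]
force: [0.3, -0.3, -0.7]
opening: 0.0007
grip_force: 0.0
t 14.47 tcp lamp [-250.1  -68.    33.1] tilt 37.9 F lamp [ 0.3 -0.3 -0.7]
to (-240, -66, 32) [ 7.3 -2.2  7.1]
to (-232, -66, 32) [13.6 -2.4 12. ]
[-0.60451335  0.32052495  2.15497202  1.28010205  0.4259234  -0.28489178]
[[ 0.789 -0.022  0.614]
 [-0.012 -1.    -0.021]
 [ 0.614  0.009 -0.789]]
```

```bash
python3 -m inch '[[4.7,0,3.9,0],[4.7,0,3.9,0],[3.5,0,3,0],[2.8,1,2.2,0],[2.8,1,2.2,0],[2.8,1.5,2.2,0],[2.8,1.5,2.2,0],[2.8,1.5,2.2,0],[2.8,1.5,2.2,0],[2.8,1.5,2.2,0]]'
python3 -m inch '[[2.8,1.5,2.2,0],[2.8,1.5,2.2,0],[2.8,1.5,2.2,0],[2.8,1.5,2.2,0],[0,0,0,0]]'
python3 see.py
```

```text
clock: 15.72
tool_pos: [0.5388, -0.1718, 0.0318]
tcp_rot: [-0.014, 0.945, 0.053, 0.324]
force: [-11.6, -2.7, 5.5]
opening: 0.0005
grip_force: 6.1
clock: 16.35
tool_pos: [0.5539, -0.1761, 0.0318]
tcp_rot: [-0.014, 0.944, 0.053, 0.324]
force: [-6.7, -2.6, 2.4]
opening: 0.0001
grip_force: 3.5
t 16.35 tcp lamp [-195.   -82.6   31.8] tilt 37.8 F lamp [-7.  -1.8  2.4]
scene centre [-139.3  -10.6] size [114.2 180.6] skew 5.53 1681
top centre [-153.5  -16.3] size [ 82.6 180.1] skew 4.99 662
```

```bash
python3 -m inch '[[2.8,1.5,2.2,0],[2.8,1.5,2.2,0],[2.8,1.5,2.2,0],[2.8,1.5,2.2,0],[0,0,0,0]]'
sed -i 's/^box()/box(False)/' see.py; python3 see.py
```

```text
clock: 17.08
tool_pos: [0.5687, -0.1803, 0.0318]
tcp_rot: [-0.014, 0.944, 0.053, 0.324]
force: [-5.4, -0.3, 2.6]
opening: 0.0003
grip_force: 2.9
t 17.07 tcp lamp [-180.8  -88.6   31.8] tilt 37.8 F lamp [-5.4  0.4  2.6]
scene centre [-134.2  -10.7] size [112.8 181.3] skew 12.9 1687
```

```bash
python3 -m inch '[[-12,0,-9,0],[-12,0,-9,0],[-11,0,-9,0],[0,-34,0,0],[0,-34,0,0],[0,-34,0,0],[0,-30,0,0],[0,0,0,0]]'
python3 -c "
from h import *
st((-210,43,32))"
```

```text
clock: 18.12
tool_pos: [0.5101, -0.0526, 0.0308]
tcp_rot: [-0.014, 0.944, 0.054, 0.324]
force: [0.6, 0.2, -0.3]
opening: 0.0006
grip_force: 0.0
t 18.12 tcp lamp [-222.3   45.7   30.8] tilt 37.9 F lamp [ 0.6  0.2 -0.3]
to (-210, 43, 32) [10.5  2.4  6.7]
```

```bash
python3 -m inch '[[3.5,0,2.3,0],[3.5,0,2.3,0],[3,0,2.2,0],[2.8,-1,2.2,0],[2.8,-1,2.2,0],[2.8,-1.5,2.2,0],[2.8,-1.5,2.2,0],[2.8,-1.5,2.2,0],[2.8,-1.5,2.2,0],[2.8,-1.5,2.2,0]]'
python3 -m inch '[[2.8,-1.5,2.2,0],[2.8,-1.5,2.2,0],[2.8,-1.5,2.2,0],[2.8,-1.5,2.2,0],[2.8,-1.5,2.2,0],[0,0,0,0]]'
python3 see.py
```

```text
clock: 19.38
tool_pos: [0.5456, -0.0406, 0.0309]
tcp_rot: [-0.014, 0.945, 0.053, 0.324]
force: [-14.1, 1.4, 10.0]
opening: 0.0005
grip_force: 7.1
clock: 20.12
tool_pos: [0.5628, -0.0313, 0.0309]
tcp_rot: [-0.014, 0.944, 0.053, 0.324]
force: [-8.1, 1.0, 6.0]
opening: 0.0005
grip_force: 4.1
t 20.12 tcp lamp [-167.3   59.9   30.9] tilt 37.8 F lamp [-7.9  2.1  6. ]
scene centre [-114.3  -13.6] size [179.7 113.8] skew -6.77 1759
```

```bash
python3 -m inch '[[2.6,-1.3,2,0],[2.6,-1.3,2,0],[2.6,-1.3,2,0],[0,0,0,0]]'
python3 see.py
```

```text
clock: 20.68
tool_pos: [0.5722, -0.0265, 0.0309]
tcp_rot: [-0.014, 0.945, 0.053, 0.324]
force: [-7.5, -0.3, 4.2]
opening: 0.0001
grip_force: 3.6
t 20.68 tcp lamp [-157.4   63.4   30.9] tilt 37.8 F lamp [-7.5  0.7  4.2]
scene centre [-110.1  -13.5] size [180.6 114.4] skew -11.73 1756
```

```bash
python3 -m inch '[[-12,0,-9,0],[-12,0,-9,0],[-10,0,-8,0],[0,33,0,0],[0,33,0,0],[0,33,0,0],[0,32,0,0],[0,0,0,0]]'
python3 -c "
from h import *
st((-186,-67,32))"
```

```text
clock: 21.72
tool_pos: [0.5445, -0.1633, 0.0319]
tcp_rot: [-0.013, 0.944, 0.052, 0.324]
force: [0.3, 0.6, -0.8]
opening: 0.0006
grip_force: 0.0
t 21.73 tcp lamp [-202.7  -68.6   31.9] tilt 37.9 F lamp [ 0.3  0.5 -0.8]
to (-186, -67, 32) [13.2 -2.  10.1]
```

```bash
python3 -m inch '[[4.3,0,3.3,0],[4.3,0,3.3,0],[4,0,3.1,0],[2.8,1,2.2,0],[2.8,1,2.2,0],[2.8,1.5,2.2,0],[2.8,1.5,2.2,0],[2.8,1.5,2.2,0],[2.8,1.5,2.2,0],[2.8,1.5,2.2,0]]'
python3 -m inch '[[2.8,1.5,2.2,0],[2.8,1.5,2.2,0],[2.8,1.5,2.2,0],[2.8,1.5,2.2,0],[2.8,1.5,2.2,0],[0,0,0,0]]'
python3 see.py
```

```text
clock: 22.98
tool_pos: [0.5854, -0.1664, 0.0317]
tcp_rot: [-0.014, 0.945, 0.053, 0.324]
force: [-12.7, -3.0, 6.0]
opening: 0.0004
grip_force: 6.2
clock: 23.72
tool_pos: [0.6042, -0.1717, 0.0317]
tcp_rot: [-0.014, 0.944, 0.053, 0.324]
force: [-6.9, -2.2, 3.9]
opening: 0.0003
grip_force: 3.4
t 23.73 tcp lamp [-144.5  -84.7   31.7] tilt 37.8 F lamp [-7.1 -1.3  3.9]
scene centre [-91.6 -13.3] size [114.5 180.7] skew 6.71 1844
```

```bash
python3 -m inch '[[2.6,1.3,2,0],[2.6,1.3,2,0],[2.6,1.3,2,0],[0,0,0,0]]'
python3 see.py
```

```text
clock: 24.28
tool_pos: [0.6144, -0.1744, 0.0317]
tcp_rot: [-0.014, 0.944, 0.053, 0.324]
force: [-7.2, -0.9, 2.4]
opening: 0.0007
grip_force: 3.2
t 24.27 tcp lamp [-134.7  -88.7   31.7] tilt 37.8 F lamp [-7.3  0.1  2.4]
scene centre [-88. -13.] size [112.9 181.2] skew 12.05 1836
```

```bash
python3 -m inch '[[-12,0,-9,0],[-12,0,-9,0],[-10.5,0,-8.5,0],[0,-34,0,0],[0,-34,0,0],[0,-34,0,0],[0,-33,0,0],[0,0,0,0]]'
python3 -c "
from h import *
st((-163,46,32));print(manip.get_obs()['joint_positions'])"
```

```text
clock: 25.32
tool_pos: [0.5564, -0.0431, 0.0306]
tcp_rot: [-0.014, 0.944, 0.055, 0.324]
force: [-0.2, -0.3, 0.1]
opening: 0.0007
grip_force: 0.0
t 25.32 tcp lamp [-175.2   49.    30.6] tilt 37.9 F lamp [-0.2 -0.3  0.1]
to (-163, 46, 32) [10.5  2.8  6.5]
[-0.24483222  0.35259064  2.11441997  1.3708586   0.21454997 -0.08677485]
```

```bash
python3 -m inch '[[3.5,0,2.3,0],[3.5,0,2.3,0],[3,0,2.2,0],[2.8,-1.5,2.2,0],[2.8,-1.5,2.2,0],[2.8,-2,2.2,0],[2.8,-2.5,2.2,0],[2.8,-2.5,2.2,0],[2.8,-2.5,2.2,0],[2.8,-2.5,2.2,0]]'
python3 -m inch '[[2.8,-2.5,2.2,0],[2.8,-2.5,2.2,0],[2.8,-2.5,2.2,0],[2.8,-2.5,2.2,0],[0,0,0,0]]'
python3 see.py
```

```text
clock: 26.58
tool_pos: [0.5917, -0.027, 0.031]
tcp_rot: [-0.013, 0.944, 0.053, 0.324]
force: [-7.5, -4.5, 4.5]
opening: 0.0005
grip_force: 4.3
clock: 27.2
tool_pos: [0.6048, -0.0152, 0.0307]
tcp_rot: [-0.014, 0.944, 0.053, 0.324]
force: [-3.3, -1.7, 1.1]
opening: 0.0001
grip_force: 1.5
t 27.2 tcp lamp [-123.6   70.4   30.7] tilt 37.8 F lamp [-3.5 -1.2  1.1]
scene centre [-72.6 -10.6] size [180.2 113. ] skew -7.86 1883
```

```bash
python3 -m inch '[[2.5,-1.5,2,0],[2.5,-1.5,2,0],[0,0,0,0]]'
python3 see.py
```

```text
clock: 27.62
tool_pos: [0.6104, -0.0117, 0.0305]
tcp_rot: [-0.013, 0.945, 0.053, 0.324]
force: [-11.6, -5.2, 4.7]
opening: 0.0008
grip_force: 5.5
t 27.62 tcp lamp [-117.6   73.2   30.5] tilt 37.8 F lamp [-12.2  -3.6   4.7]
scene centre [-71.5  -9.7] size [180.3 114.8] skew -10.87 1903
```

```bash
python3 -m inch '[[-12,0,-9,0],[-12,0,-9,0],[-10,0,-8.5,0],[0,35,0,0],[0,35,0,0],[0,35,0,0],[0,34,0,0],[0,0,0,0]]'
python3 -c "
from h import *
st((-147,-66,31))"
```

```text
clock: 28.68
tool_pos: [0.5835, -0.156, 0.0322]
tcp_rot: [-0.013, 0.944, 0.052, 0.325]
force: [-0.1, 0.1, -0.3]
opening: 0.0004
grip_force: 0.0
t 28.68 tcp lamp [-163.   -66.4   32.2] tilt 37.9 F lamp [-0.1  0.1 -0.3]
to (-147, -66, 31) [11.9 -0.8 10.8]
```

```bash
python3 -m inch '[[4,0,3,0],[4,0,3,0],[2.8,0,2.2,0],[2.8,1,2.2,0],[2.8,1,2.2,0],[2.8,1,2.2,0],[2.8,1,2.2,0],[2.8,1,2.2,0],[2.8,1,2.2,0],[0,0,0,0]]'
python3 see.py
```

```text
clock: 29.92
tool_pos: [0.6183, -0.1567, 0.032]
tcp_rot: [-0.013, 0.944, 0.053, 0.324]
force: [-7.2, -4.3, 2.7]
opening: 0.0003
grip_force: 3.9
t 29.93 tcp lamp [-128.6  -71.7   32. ] tilt 37.9 F lamp [-7.7 -3.3  2.7]
scene centre [-63.4  -8.6] size [180.3 113.6] skew -3.55 1935
```

```bash
python3 -m inch '[[2.4,0.5,1.9,0],[2.4,0.5,1.9,0],[2.4,0.5,1.9,0],[1.6,0,1.3,0],[0,0,0,0]]'
python3 see.py
```

```text
clock: 30.6
tool_pos: [0.6296, -0.1574, 0.032]
tcp_rot: [-0.013, 0.944, 0.052, 0.324]
force: [-9.9, -6.6, 3.2]
opening: 0.0005
grip_force: 5.4
t 30.6 tcp lamp [-117.5  -73.8   32. ] tilt 37.9 F lamp [-10.7  -5.3   3.2]
scene centre [-57.3  -6.6] size [112.7 180.3] skew 0.59 1953
```

```bash
python3 -m inch '[[1.2,0,0.9,0],[1.2,0,0.9,0],[-12,0,-9,0],[-10,0,-8,0],[0,-37,0,0],[0,-37,0,0],[0,-37,0,0],[0,-32,0,0],[0,0,0,0]]'
python3 -c "
from h import *
st((-117,68,32))"; python3 see.py
```

```text
clock: 31.78
tool_pos: [0.5895, -0.0149, 0.0309]
tcp_rot: [-0.014, 0.944, 0.054, 0.324]
force: [0.6, -1.2, 0.3]
opening: 0.0
grip_force: 0.0
t 31.77 tcp lamp [-138.8   72.7   30.9] tilt 37.9 F lamp [ 0.5 -1.3  0.3]
to (-117, 68, 32) [17.9  4.3 12.6]
t 31.77 tcp lamp [-138.8   72.7   30.9] tilt 37.9 F lamp [ 0.5 -1.3  0.3]
scene centre [-56.9  -6.7] size [112.3 180.1] skew 0.72 1925
```

```bash
python3 -m inch '[[4,0.5,2.9,0],[4,0.5,2.9,0],[4,0,2.9,0],[3.2,0,2.5,0],[2,0,1.5,0],[1.2,0,0.9,0],[1.2,0,0.9,0],[0,0,0,0]]'
python3 see.py
```

```text
clock: 32.83
tool_pos: [0.6121, -0.0148, 0.0307]
tcp_rot: [-0.014, 0.945, 0.053, 0.323]
force: [-32.2, -2.4, 20.0]
opening: 0.0006
grip_force: 16.1
t 32.83 tcp lamp [-116.3   69.9   30.7] tilt 37.7 F lamp [-32.3   1.8  20. ]
scene centre [-56.2  -6.6] size [180.7 113.6] skew -0.13 1942
```

```bash
python3 -m inch '[[-6,0,-5,0],[-8,0,-6,0],[0,37,0,0],[0,37,0,0],[0,37,0,0],[0,26,0,0],[0,0,0,0],[4.5,0,3.7,0],[4,0,3.1,0],[0,0,0,0]]'
python3 see.py
```

```text
clock: 34.12
tool_pos: [0.6225, -0.1511, 0.0326]
tcp_rot: [-0.014, 0.944, 0.054, 0.324]
force: [-1.0, -0.0, 0.4]
opening: 0.0006
grip_force: 0.0
t 34.12 tcp lamp [-123.7  -66.7   32.6] tilt 37.9 F lamp [-1.   0.1  0.4]
scene centre [-56.6  -6.6] size [180.4 113. ] skew -0.23 1935
```

```bash
python3 -m inch '[[2.4,0,2,0],[2.4,0,1.9,0],[1.2,0,0.9,0],[0.8,0,0.6,0],[0,0,0,0]]'
python3 see.py
```

```text
clock: 34.8
tool_pos: [0.6295, -0.1513, 0.032]
tcp_rot: [-0.014, 0.945, 0.053, 0.323]
force: [-22.8, -2.3, 12.2]
opening: 0.0002
grip_force: 11.4
t 34.8 tcp lamp [-116.8  -67.7   32. ] tilt 37.8 F lamp [-22.9   0.7  12.2]
scene centre [-56.4  -6.5] size [114.4 180.8] skew 0.2 1951
```

```bash
python3 -m inch '[[-4,0,-3,0],[-12,0,-9,0],[-24,0,-18,0],[-24,0,-18,0],[-16,0,-13,0],[20,0,-26,0],[20,0,-26,0],[0,0,0,0]]'
cat > fin.py <<'E'
from h import *
st(); f=manip.grab_frame("scene"); cv2.imwrite("pics/fin.png",cv2.resize(f["image"][120:330,150:450,::-1],None,fx=2.6,fy=2.6,interpolation=cv2.INTER_CUBIC))
for k,z in(("box_far",.04),("box",0)):
    for r in manip.tip_of(k,f)[:1]: u,v=np.array(r["location"])*[640,400]; print(k,r["confidence"],tolamp(px2w(f,u,v,z)).round(1))
W=cloud(f)
Q=(W-L0)@LR*1000
# gap: far top edge of the box and the near top edge of the strip, per y slice
for y in(-80,-50,-20,10,40,70):
    s=abs(Q[...,1]-y)<12
    b=Q[s&(abs(Q[...,2]-77)<9)&(Q[...,0]<30)&(Q[...,0]>-150)]; t=Q[s&(abs(Q[...,2]-30)<3)&(Q[...,0]>-30)&(Q[...,0]<40)]
    print(y,'box far',np.percentile(b[:,0],98).round(1),'strip',np.percentile(t[:,0],[2,98]).round(1) if len(t) else None)
for (x,y,n) in((.52,.08,'s1'),(.706,-.245,'s2')):
    m=(abs(W[...,0]-x)<.04)&(abs(W[...,1]-y)<.04)&(W[...,2]>.015)&(W[...,2]<.06);P=W[m]
    if len(P):print(n,P.mean(0).round(3))
E
python3 fin.py; python3 see.py
```

```text
clock: 35.85
tool_pos: [0.5312, -0.1622, 0.0996]
tcp_rot: [-0.013, 0.944, 0.054, 0.326]
force: [-0.0, 0.8, -1.2]
opening: 0.0003
grip_force: 0.0
t 35.85 tcp lamp [-215.6  -65.8   99.6] tilt 38.1 F lamp [ 0.1  0.8 -1.2]
box_far 0.6 [ -4.8 -17.2  40. ]
box 0.94 [-52.9  -8.4   0. ]
-80 box far -1.3 strip [-2.  18.9]
-50 box far -1.0 strip [-2.3 18.9]
-20 box far -0.7 strip [-1.7 19. ]
10 box far -1.6 strip [-1.8 19.1]
40 box far -0.7 strip [-1.4 19. ]
70 box far -1.2 strip [-2.  18.7]
s1 [0.525 0.086 0.033]
s2 [ 0.706 -0.244  0.034]
t 36.0 tcp lamp [-216.7  -64.8   96.3] tilt 37.8 F lamp [-0.4 -0.3 -0.7]
scene centre [-55.8  -6.7] size [113.5 180.4] skew 0.12 1922
```

View pics/fin.png

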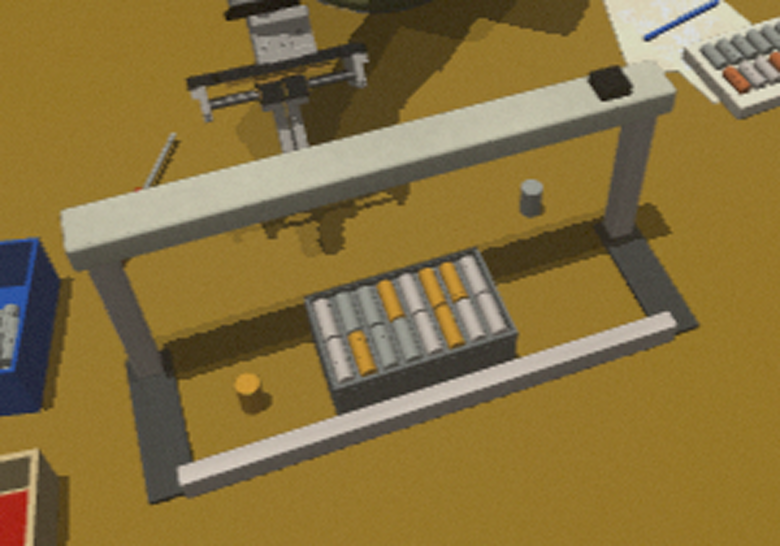

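The crop shows the box (about 305–515, 250–410) flat against the stop strip along its whole far face and centred between the posts. Both sleeves, at (530,195) and (247,390), are where they were, and the gripper is clear of the box and bar. The far edge is level with the strip to within measuring noise, so I'm handing in.

```bash
python3 -c "
from workcell import manip
print(manip.close_job())"
```

```text
the job is handed in; nothing more can be done
None
```

The box is home: square to within measuring error (about 0.2°), flat against the stop strip, between the lamp's posts and let go. It was walked left first, swinging about 11–13° past square on each of the first five pushes, then seated with small right and left pushes. I saw no contact with the lamp and both sleeves stayed put; I handed it in at about 36 s.

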